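# Turn an amplifier board over in its indexing cradle

## Robot

A 6-joint arm with a two-finger parallel gripper is mounted at the origin on the work surface. World frame = base frame: x ahead of the robot, y to its left, z up, the work surface at z = 0. Lengths are in m, angles in degrees, forces in N, time in s.
With the tool pointing down it reaches from about 0.35 to 0.775 m from the base axis. Payload 5.5 kg.
Tool frame: the origin (TCP) lies at the very end of the fingers, on their centre line; the grasp point (between the pads) lies 19 mm behind it; z points along the fingers, y is the direction in which the jaws open and shut (so a half turn about z gives the same grasp; the last joint's range is limited). The gripper opens to 85 mm and grips with 20 to 120 N. Pads are 22 mm wide; open, the fingers measure 114 mm over their backs; the gripper's body (76 mm by 85 mm) begins 54 mm behind the grasp point. The pads swing forward as they close: fully open they stand 13 mm farther back than shut.
Start: joints at [-85.29, 17.945, 2.641, 74.691, 0, 82.002], TCP at [0.126, -0.561, 0.231] pointing down, gripper open.
Joint ranges: [-158.12, 158.12], [-49.38, 96.58], [-58.88, 72.47], [-126.05, 133.96], [-84.25, 85.87], [-180, 180]. Speed limits (degrees/s): [147.25, 147.25, 180, 180, 180, 180].

## Interface

Orientations are given as [roll, pitch, yaw] about the fixed x, y, z axes, in that order (R = Rz(yaw) Ry(pitch) Rx(roll)).
In Python, from bench import robot gives the robot as it stands.
- The arm moves only by the tool drive_tool, never from a script. Its argument "moves" is a list of rows, each a list of 7 numbers: the shift along the tool's x, y, z in cm, then the turn, a rotation vector about the tool's x, y, z in rad, then the opening, from 0 (shut) to 1 (fully open). In form: [[tx, ty, tz, rx, ry, rz, gripper], ...]. A call has exactly 5 rows; each row shifts and turns the commanded pose from where the row before left it, along the tool's axes as they then stand; what a row does not reach is not made up. A row lasts 1/8 s, in which the tool goes at most 62.5 mm and 10.7 degrees, less where a joint would pass 70% of its speed; a pose out of reach is approached as far as the arm can. A call is refused whole if a number of a shift passes 6.25 or a number of a turn 0.188, either way. A call with a gripper value outside its range is refused whole. The fingers move at their own pace and stop on an object; "force" is the grip in N (left out, the last holds). Time passes only in rows, so rows that do not move let the fingers close, or fill a call up. It gives the time, the measured TCP pose, the force and the opening at its end, in the units of the state.
- robot.sense(): the state, without advancing time (a new reading comes with each control period).
- robot.capture(name): name is "side" or "top" or "wrist"; returns the picture (480x640x3 uint8, red, green, blue); there is no depth.
- robot.camera_model(name): a dict with "K" (3x3 intrinsics, pixels), "xyz" and "rotation" of the camera in the world; the wrist camera has in their place "hand_eye" (4x4, takes a point from camera to tool coordinates, whose origin is the TCP and whose axes are the flange's). Camera axes: x right, y up, looking along -z (the intrinsics and any distortion apply to the point x, -y, -z); pixel columns grow to the right and rows downward; lengths in m; the calibration is good to about 2 mm. A picture is of the moment at which its call begins: read the wrist's pose just before it. camera_model takes no time and is no camera call.
- robot.close_job(): hands the job in, once; it reports no verdict.
Trained networks look in the newest picture that a camera, given by its name, has taken for a name from the list of things; names that differ only in an ending like _2 or _b are one class to them, and where a whole thing is asked for, a point or a joint stands for the part that bears it (a point fixed in the world has none). Each returns a list of dicts, best first, with "confidence" (0 to 1); they miss things now and then, are a little off and sometimes report something else, mostly with a low value. They report only what shows in the picture. A call takes as long as a camera call.
- robot.search_frame(camera, query): "point" ([x, y, z] in m, in world coordinates, good to about 4 mm: the middle of the surface that is visible of it).
- robot.trace(camera, query): "region" (480x640 bool, what is visible of it).
- robot.mark_of(camera, query): "point" ([x, y, z] in m, in world coordinates, good to about 4 mm: a listed point, or the origin of a listed thing).
The state is a dict: "time_s": time; "q": joint angles; "qvel": joint speeds; "joint_efforts": joint torques, N m; "tool_pos": TCP position; "ee_rot": TCP orientation; "ft_force": force on the tool from outside, world axes, zero at the start; "wrist_torque": the same for the moment, N m; "opening": opening from 0.0 (shut) to 1.0 (fully open).
Only numpy, scipy, OpenCV 4.12 (cv2) and the standard library are available. Lean on these libraries where they do the work, as an engineer would, in place of code of your own. Each camera call takes 0.05 s, during which the arm holds its last target.

## Task

The amplifier board held in the blue turning cradle is to be soldered next: slacken the clamp lever (red ball), lift the red index pawl (black ball) clear of its disc, and crank the board half a turn so that its solder side faces up. Then press the pawl fully home in the opposite notch, turn the clamp lever firmly tight again, and let go of everything. Do not touch the board itself, and leave the other things on the bench where they are.

Things in the scene. Friction and masses are not known exactly. Their poses are not given: they have to be found in the camera images.
- stand: the turning cradle's stand: blue base plate 170 x 310 x 12 mm fixed to the bench, a blue upright near each end. Origin under the middle of the base at bench height; its y axis runs along the cradle's axis (crank at the -y end, clamp at the +y end), x points away from the robot, z up. The cradle's axis is 130 mm above the bench. It does not move.
- cradle (a joint): turn of the cradle about the stand's +y axis (rad): about 0 component side up, pi solder side up; positive carries the crank handle from the robot's side over the top to the far side. Range -0.4 to 3.6. Its pivots are lightly stiff (about 2.5 N at the crank handle), so it stays where it is left.
- board_face (a point): middle of the aluminium board frame (150 mm across x, 170 mm along y), on the cradle's axis; its z axis leaves the board on the component side (heat sink, transformer, capacitors), the other face is the flat solder side. The frame sweeps a radius of 76 mm about the axis.
- board: the amplifier board in the frame, green, 126 x 155 mm, parts up to 38 mm high on the component side. Not to be touched. Origin at its middle.
- crank_grip (a point): middle of the crank's black handle: a free-turning sleeve, 22 mm in diameter and 100 mm long, lying along the cradle's axis direction, 60 mm off the axis, sticking out at the -y end. It begins 47 mm from this point towards the crank arm. At the start it is on the robot's side of the axis, at the axis height (130 mm).
- crank_axis (a point): point on the cradle's axis level with the middle of the crank handle: the handle circles about this point, radius 60 mm. It does not move.
- pawl (a joint): lift of the index pawl (rad): 0 fully home in a notch (cradle locked within 0.03 rad), a firm stop; clear of the disc above 0.2; upper stop 0.9. Stays where left (2 N at the ball). The 110 mm disc has two opposite notches with bevelled mouths: clamp slack and cradle within 0.1 rad of the half turn, a pawl pressed down draws the disc in line and drops home; on the plain rim it stops at 0.18.
- pawl_ball (a point): centre of the black ball, 30 mm in diameter, at the robot's end of the red index pawl, a bar lying over the index disc; 226 mm above the bench with the pawl home. Its stem leaves 9 mm between ball and bar. It moves on an arc of 149 mm radius about pawl_pivot, in the stand's xz plane, rising as the pawl lifts.
- pawl_pivot (a point): point on the pawl's pivot at its far end, 190 mm above the bench; the pivot lies along the stand's y axis. From it the ball is 145 mm nearer the robot and 36 mm higher when the pawl is home.
- clamp_lever (a joint): turn of the clamp lever on its vertical screw (rad), range -0.7 to 1.5; grows counter-clockwise from above, which slackens. Tight at the start, slack within 0.2 further on. Slack, it moves at about 5 N on the ball and stays where left; as the shoe grips, the push doubles within 0.15 rad: 10 to 15 N is tight. The journal is not quite round: after the half turn it tightens further clockwise; feel for it.
- lever_ball (a point): centre of the red ball, 26 mm in diameter, at the end of the dark clamp lever on top of the +y upright; 239 mm above the bench, 85 mm from the screw's axis, with room round it. A 12 mm round arm slopes down from it to the screw.
- lever_axis (a point): point on the clamp screw's vertical axis at the height of the lever's ball.
- shoe: the brass clamp shoe inside the +y upright, pressed down on the journal by the screw; mostly hidden
- journal: the cradle's steel journal in the +y upright, 52 mm in diameter and 30 mm wide; the shoe grips it when the clamp is tight
- screwdriver: screwdriver with an orange handle, 200 mm long, lying beside the cradle; bystander
- remote: dark remote control, 165 x 46 x 20 mm, lying beside the cradle; bystander. Origin under its middle.
- solder_reel: grey reel, 64 mm across and 45 mm high, standing beyond the cradle; bystander. Origin under its middle.
- cleaner: white bottle with a red cap, 160 mm high, to the left; bystander. Origin under its middle.
- screw_jar: glass jar with a yellow lid, 85 mm high, to the left; bystander. Origin under its middle.
- multimeter: green-grey hand multimeter, 150 x 75 x 34 mm, lying to the right; bystander. Origin under its middle.
- speaker_unit: dark loudspeaker unit, 104 mm across and 54 mm high, to the right; bystander. Origin under its middle.

How it is judged:
By the outcome, as a careful person would: the job done as asked, in the order asked, and still so for the second after the job is handed in, with the robot touching nothing.
It also fails if it takes over 70 s, if anything falls off the work surface, if the arm or the gripper's body presses on something with over 40 N, if the wrist force passes 120 N, or if a joint passes its speed limit or range.

## Working session

There is one attempt and no reset: what is moved stays moved. The work goes in short steps, Python scripts to look and compute and a tool call to move; the robot and the scene stay as the last step left them, time stands still between calls to the robot, and variables do not carry over. Pictures are saved under pics/ and viewed, and the job is handed in when it is done.

Besides the shell and the picture viewer there is one more tool, called after "Request:" as name(argument=value, ...), one argument or row to a line, values as JSON. drive_tool: Moves the arm, as the interface text tells. Its arguments: {"type":"object","properties":{"moves":{"type":"array"},"force":{"type":"number"}},"required":["moves"]}

```bash
ls -la; mkdir -p pics
python3 - <<'E'
from bench import robot
import cv2
print(robot.sense())
for n in ("side","top","wrist"):
    im=robot.capture(n); cv2.imwrite(f"pics/a_{n}.png",im[:,:,::-1])
    m=robot.camera_model(n); print(n,m)
for c in ("top","side"):
  for q in ("stand","crank_grip","crank_axis","pawl_ball","pawl_pivot","lever_ball","lever_axis","board_face"):
    r=robot.mark_of(c,q); print(c,q,[(x["point"],round(x["confidence"],2)) for x in r[:2]])
print(robot.sense()["time_s"])
E
```

```text
total 12
drwxr-xr-x  3 agent agent 4096 Dec  7 16:34 .
drwxr-xr-x 23 root  root  4096 Dec  7 16:34 ..
drwxr-xr-x  2 agent agent 4096 Dec  7 16:34 pics
{'time_s': 0.0, 'q': array([-8.52909970e+01,  1.79902333e+01,  2.57567442e+00,  7.46898679e+01,
       -2.72483374e-04,  8.20021890e+01]), 'qvel': array([-0.00536426, -0.04054212, -0.06570894, -0.08137798, -0.02108647,
       -0.02681959]), 'joint_efforts': array([ 8.41819256e-04, -4.80625820e+01,  2.98535407e+01,  1.94820645e-02,
       -1.31517286e-04, -1.33769475e-05]), 'tool_pos': array([ 0.12643131, -0.56039841,  0.23040525]), 'ee_rot': array([-1.79896551e+02, -1.42596164e-02,  1.27068014e+01]), 'ft_force': array([ 1.01351186, -0.54767225, -0.30303524]), 'wrist_torque': array([-0.0009481 ,  0.04000583, -0.01837421]), 'opening': 0.9989586275929947}
side {'K': array([[532.80669688,   0.        , 322.17710077],
       [  0.        , 532.80669688, 239.16403916],
       [  0.        ,   0.        ,   1.        ]]), 'xyz': array([0.52536428, 0.93276997, 0.90228745]), 'rotation': array([ 5.16627212e+01,  1.71223690e-01, -1.78285641e+02])
[... 995 characters left out ...]
82)]
top lever_ball [([0.5531, 0.2651, 0.2429], 0.67)]
top lever_axis [([0.5469, 0.1852, 0.2365], 0.85), ([0.4625, -0.4507, -0.001], 0.61)]
top board_face [([0.5669, 0.0726, 0.1295], 0.6)]
side stand [([0.5708, 0.0587, 0.0005], 0.7), ([0.6569, -0.0124, 0.1906], 0.42)]
side crank_grip [([0.5197, -0.036, 0.2228], 0.74), ([0.5484, -0.1477, 0.1293], 0.69)]
side crank_axis []
side pawl_ball [([0.5199, -0.0395, 0.2191], 0.8)]
side pawl_pivot [([0.6569, -0.0131, 0.1881], 0.64)]
side lever_ball [([0.5529, 0.2669, 0.2354], 0.6)]
side lever_axis [([0.5452, 0.1851, 0.2371], 0.75), ([0.425, 0.3419, -0.0002], 0.61)]
side board_face [([0.5645, 0.0699, 0.1276], 0.86), ([0.4905, 0.4396, 0.0004], 0.22)]
0.95
```

View pics/a_top.png

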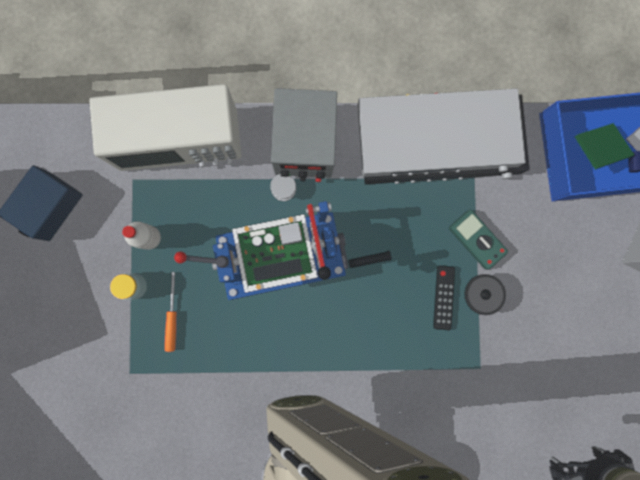

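View pics/a_side.png

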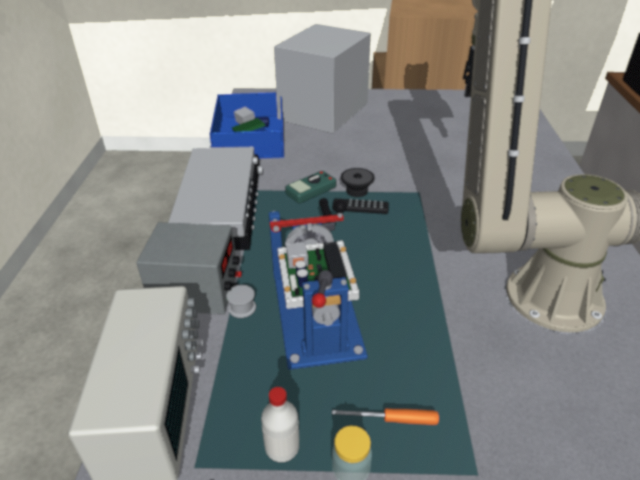

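The top view shows the red lever ball near (180,258), the black pawl ball near (323,272) and the crank handle near (370,259). The side view shows the red ball at (319,300) with the stand yawed about 10°. Next I'll enlarge crops from the same pictures to measure more finely.

```bash
cat > h.py <<'E'
import numpy as np, cv2
from scipy.spatial.transform import Rotation as R
def ray(m,px):
    K=m["K"]; d=np.linalg.inv(K)@np.array([px[0],px[1],1.]); d=np.array([d[0],-d[1],-d[2]])
    return np.array(m["xyz"]), R.from_euler("xyz",m["rotation"],degrees=True).as_matrix()@d
def atz(m,px,z):
    o,d=ray(m,px); return o+d*(z-o[2])/d[2]
def proj(m,p):
    M=R.from_euler("xyz",m["rotation"],degrees=True).as_matrix(); c=M.T@(np.array(p)-m["xyz"])
    u=m["K"]@np.array([c[0],-c[1],-c[2]]); return u[:2]/u[2]
E
python3 - <<'E'
from h import *
from bench import robot
t=cv2.imread("pics/a_top.png"); s=cv2.imread("pics/a_side.png")
cv2.imwrite("pics/b_top.png",cv2.resize(t[195:305,165:405],None,fx=3.3,fy=3.3,interpolation=cv2.INTER_CUBIC))
cv2.imwrite("pics/b_side.png",cv2.resize(s[190:370,240:400],None,fx=3.3,fy=3.3,interpolation=cv2.INTER_CUBIC))
mt,ms=robot.camera_model("top"),robot.camera_model("side")
print("chk",proj(mt,[.553,.266,.24]),proj(ms,[.553,.266,.24]))
def red(im,x0,x1,y0,y1):
    r=im[y0:y1,x0:x1].astype(int); m=(r[...,2]>110)&(r[...,2]>2.2*r[...,1])
    ys,xs=np.nonzero(m); return xs.mean()+x0,ys.mean()+y0,m.sum()
a=red(t,170,195,245,270); b=red(s,308,332,288,312); print(a,b)
print("lever top@z",atz(mt,a[:2],.239),"side@z",atz(ms,b[:2],.239))
g=t[245:272,345:405]; m=(g.max(2)<45); m=m.astype('u1'); print(cv2.connectedComponentsWithStats(m)[2:])
E
```

```text
chk [180.15518479 257.10746341] [318.92828586 299.37665204]
(np.float64(179.55421686746988), np.float64(257.03614457831327), np.int64(83)) (np.float64(318.51063829787233), np.float64(299.92907801418437), np.int64(141))
lever top@z [0.55321909 0.26751328 0.239     ] side@z [0.55372664 0.26637898 0.239     ]
(array([[   0,    0,   60,   27, 1535],
       [  37,    7,    5,    3,    9],
       [  28,    9,    5,    3,    9],
       [  34,    9,    2,    2,    3],
       [  43,    8,    1,    1,    1],
       [  23,   11,    1,    1,    1],
       [  25,   11,    2,    2,    3],
       [  39,   11,    1,    1,    1],
       [  15,   12,    6,    3,    7],
       [   5,   14,    8,    8,   32],
       [  33,   14,    2,    2,    3],
       [  36,   15,    1,    1,    1],
       [  41,   14,    1,    1,    1],
       [  43,   14,    1,    1,    1],
       [  20,   17,    2,    2,    4],
       [  23,   17,    2,    2,    3],
       [  27,   16,    2,    2,    2],
       [  31,   16,    1,    1,    1],
       [  15,   19,    3,    2,    3]], dtype=int32), array([[29.97263844, 12.91791531],
       [38.88888889,  8.22222222],
       [30.33333333, 10.33333333],
       [34.66666667,  9.33333333],
       [43.        ,  8.        ],
       [23.        , 11.        ],
       [25.66666667, 11.33333333],
       [39.        , 11.        ],
       [17.28571429, 12.85714286],
       [ 7.65625   , 17.6875    ],
       [33.66666667, 14.66666667],
       [36.        , 15.        ],
       [41.        , 14.        ],
       [43.        , 14.        ],
       [20.5       , 17.5       ],
       [23.33333333, 17.33333333],
       [27.5       , 16.5       ],
       [31.        , 16.        ],
       [16.        , 19.33333333]]))
```

Run:
```python
from bench import robot
for c in ("top","side"):
  robot.capture(c)
  for q in ("stand","crank_grip","pawl_ball","pawl_pivot","lever_axis","lever_ball","crank_axis"):
    r=robot.mark_of(c,q); print(c,q,[(x["point"],round(x["confidence"],2)) for x in r[:2]])
```

```text
top stand [([0.5743, 0.0559, 0.0007], 0.6)]
top crank_grip [([0.5436, -0.1488, 0.1326], 0.83)]
top pawl_ball [([0.5168, -0.0435, 0.2251], 0.78)]
top pawl_pivot [([0.6606, -0.0091, 0.1898], 0.62), ([0.4613, -0.4507, 0.0001], 0.46)]
top lever_axis [([0.5439, 0.184, 0.2388], 0.73), ([0.6137, 0.4055, 0.0001], 0.69)]
top lever_ball [([0.5549, 0.2663, 0.2406], 0.67)]
top crank_axis []
side stand [([0.5679, 0.061, 0.0016], 0.92), ([0.4925, 0.4424, -0.001], 0.21)]
side crank_grip [([0.5475, -0.1482, 0.1299], 0.68)]
side pawl_ball [([0.5184, -0.0367, 0.2241], 0.81)]
side pawl_pivot [([0.657, -0.0122, 0.1902], 0.92), ([0.6072, -0.4441, 0.0017], 0.54)]
side lever_axis [([0.5456, 0.1819, 0.2394], 0.94)]
side lever_ball [([0.551, 0.2666, 0.2375], 0.95)]
side crank_axis []
```

View pics/b_top.png

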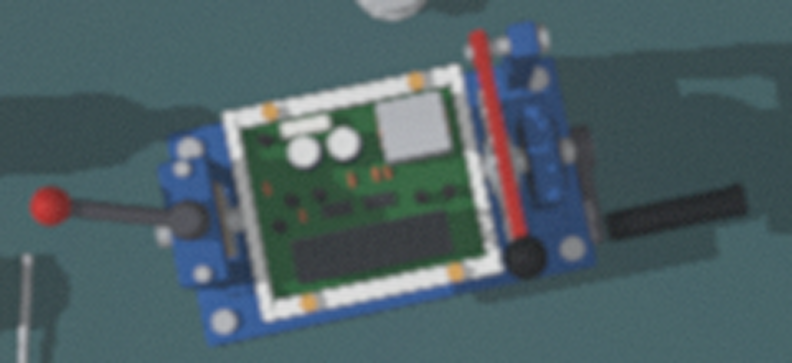

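View pics/b_side.png

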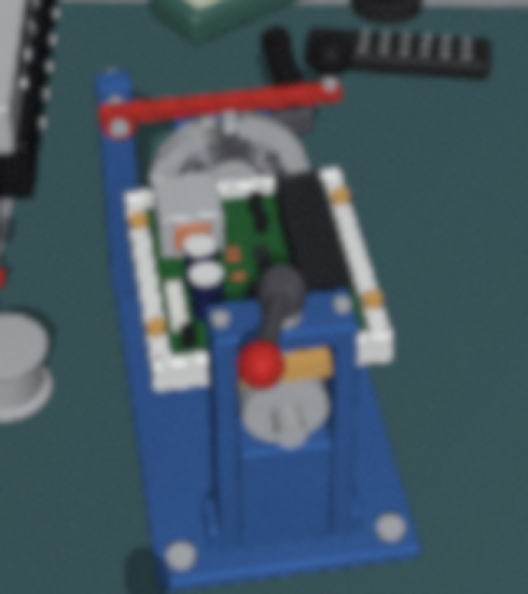

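Run:
```python
from h import *
from bench import robot
mt,ms=robot.camera_model("top"),robot.camera_model("side")
P=proj(ms,[.518,-.042,.226]);print("side ball px",P,(P-[240,190])*3.3)
print("pawl top",atz(mt,(323.8,272.6),.226))
c=lambda x,y:(x/3.3+165,y/3.3+195)
print("handle ends",atz(mt,c(610,229),.13),atz(mt,c(746,197),.13))
print("lever screw",atz(mt,c(188,219),.215))
for n,p in dict(bl=(224,322),br=(572,248),tr=(537,77),tl=(189,150)).items(): print(n,atz(mt,c(*p),.014))
print("frame corners",[atz(mt,c(*p),.13).round(4) for p in ((230,113),(262,312),(495,265),(462,72))])
s=cv2.imread("pics/a_side.png");cv2.imwrite("pics/c_side.png",cv2.resize(s[185:240,300:400],None,fx=6,fy=6,interpolation=cv2.INTER_CUBIC))
```

```text
side ball px [339.52946604 205.91296471] [328.44723794  52.51278356]
pawl top [ 0.51676487 -0.04042759  0.226     ]
handle ends [ 0.53733934 -0.1053936   0.13      ] [ 0.5591775 -0.2033684  0.13     ]
lever screw [0.54404535 0.18120155 0.215     ]
bl [0.47280394 0.18531709 0.014     ]
br [ 0.52696909 -0.08524217  0.014     ]
tr [ 0.66147659 -0.05969284  0.014     ]
tl [0.60668037 0.21241522 0.014     ]
frame corners [array([0.6232, 0.1649, 0.13  ]), array([0.4813, 0.1425, 0.13  ]), array([ 0.5126, -0.023 ,  0.13  ]), array([ 0.6511, -0.0009,  0.13  ])]
```

View pics/c_side.png

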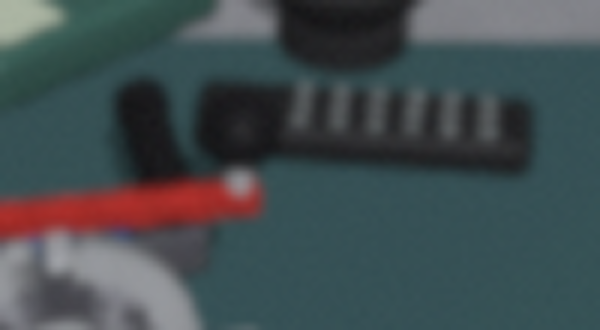

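```bash
cat >> h.py <<'E'
def wrap(a): return (a+180)%360-180
def plan(wps,q=0.1,ncall=5,start=None):
    """wps: (x,y,z,yaw_deg(unwrapped change from current),grip,nrows); tool down"""
    from bench import robot
    s=robot.sense(); p=np.array(s["tool_pos"]); yaw=s["ee_rot"][2]
    print("t %.2f start"%s["time_s"],p.round(4),np.round(s["ee_rot"],1),"F",np.round(s["ft_force"],1),"op %.2f"%s["opening"])
    if start is not None: p=np.array(start[:3],float); yaw=start[3]
    rows=[]
    for (x,y,z,yw,g,n) in wps:
        yw=yaw+wrap(yw-yaw) if abs(yw)<360 else yw
        P0=p.copy(); Y0=yaw
        for k in range(1,n+1):
            tgt=P0+(np.array([x,y,z])-P0)*k/n; ty=Y0+(yw-Y0)*k/n
            c,s_=np.cos(np.radians(yaw)),np.sin(np.radians(yaw))
            M=np.array([[c,s_,0],[s_,-c,0],[0,0,-1]])  # columns tool axes
            d=np.round(M.T@(tgt-p)*100/q)*q; rz=round(-np.radians(ty-yaw),2)
            if np.abs(d).max()>6.25 or abs(rz)>.187 or np.linalg.norm(d)>6.25: print("!! too big",d,rz)
            p=p+M@d/100; yaw=yaw-np.degrees(rz)
            rows.append([round(float(v),2) for v in d]+[0,0,rz,g])
    for i in range(0,len(rows),ncall): print(rows[i:i+ncall],"n=",len(rows[i:i+ncall]))
    print("end",p.round(4),round(yaw,1))
# stand
S0=np.array([.567,.0632]); YAW=np.radians(11.35)
def st(x,y): return S0+np.array([np.cos(YAW)*x-np.sin(YAW)*y, np.sin(YAW)*x+np.cos(YAW)*y])
LA=np.array([.5436,.1820]); LB0=np.array([.5533,.2668])
E
python3 - <<'E'
from h import *
plan([(.2,-.45,.34,40,.55,3),(.42,-.22,.36,75,.55,6),(.52,.10,.36,97,.55,6),(.553,.267,.31,97,.55,4),(.553,.267,.26,97,.55,1)])
E
```

```text
t 1.75 start [ 0.1265 -0.561   0.2313] [180.    0.   12.7] F [-0.7  0.8 -0.2] op 1.00
[[3.2, -3.1, -3.6, 0, 0, np.float64(-0.16), 0.55], [3.7, -2.5, -3.6, 0, 0, np.float64(-0.16), 0.55], [4.0, -1.9, -3.7, 0, 0, np.float64(-0.16), 0.55], [5.3, -0.6, -0.3, 0, 0, np.float64(-0.1), 0.55], [5.3, 0.0, -0.4, 0, 0, np.float64(-0.1), 0.55]] n= 5
[[5.2, 0.5, -0.3, 0, 0, np.float64(-0.1), 0.55], [5.2, 1.0, -0.3, 0, 0, np.float64(-0.1), 0.55], [5.1, 1.6, -0.3, 0, 0, np.float64(-0.11), 0.55], [4.9, 2.0, -0.4, 0, 0, np.float64(-0.1), 0.55], [5.6, 0.3, 0.0, 0, 0, np.float64(-0.06), 0.55]] n= 5
[[5.5, 0.5, 0.0, 0, 0, np.float64(-0.07), 0.55], [5.5, 1.0, 0.0, 0, 0, np.float64(-0.06), 0.55], [5.5, 1.3, 0.0, 0, 0, np.float64(-0.06), 0.55], [5.3, 1.6, 0.0, 0, 0, np.float64(-0.07), 0.55], [5.2, 2.0, 0.0, 0, 0, np.float64(-0.06), 0.55]] n= 5
[[4.0, 1.3, 1.3, 0, 0, np.float64(-0.0), 0.55], [4.1, 1.4, 1.2, 0, 0, np.float64(-0.0), 0.55], [4.0, 1.3, 1.3, 0, 0, np.float64(-0.0), 0.55], [4.1, 1.3, 1.2, 0, 0, np.float64(-0.0), 0.55], [-0.0, 0.0, 5.0, 0, 0, np.float64(-0.0), 0.55]] n= 5
end [0.5528 0.267  0.2603] 96.9
```

Request:
drive_tool(
  moves=[
    [3.2,-3.1,-3.6,0,0,-0.16,0.55],
    [3.7,-2.5,-3.6,0,0,-0.16,0.55],
    [4.0,-1.9,-3.7,0,0,-0.16,0.55],
    [5.3,-0.6,-0.3,0,0,-0.1,0.55],
    [5.3,0,-0.4,0,0,-0.1,0.55],
  ],
  force=40,
)

```text
time_s: 2.38
tool_pos: [0.2747, -0.3719, 0.3482]
ee_rot: [179.9, 0.0, 51.8]
ft_force: [0.8, -0.4, 0.7]
opening: 0.552
```

Request:
drive_tool(
  moves=[
    [5.2,0.5,-0.3,0,0,-0.1,0.55],
    [5.2,1.0,-0.3,0,0,-0.1,0.55],
    [5.1,1.6,-0.3,0,0,-0.11,0.55],
    [4.9,2.0,-0.4,0,0,-0.1,0.55],
    [5.6,0.3,0,0,0,-0.06,0.55],
  ],
)

```text
time_s: 3.0
tool_pos: [0.4386, -0.1653, 0.3601]
ee_rot: [180.0, 0.0, 78.7]
ft_force: [0.5, -0.3, -0.2]
opening: 0.553
```

Request:
drive_tool(
  moves=[
    [5.5,0.5,0,0,0,-0.07,0.55],
    [5.5,1.0,0,0,0,-0.06,0.55],
    [5.5,1.3,0,0,0,-0.06,0.55],
    [5.3,1.6,0,0,0,-0.07,0.55],
    [5.2,2.0,0,0,0,-0.06,0.55],
  ],
)

```text
time_s: 3.62
tool_pos: [0.5201, 0.1017, 0.3605]
ee_rot: [180.0, 0.0, 97.1]
ft_force: [0.5, 0.3, 0.3]
opening: 0.553
```

Request:
drive_tool(
  moves=[
    [4.0,1.3,1.3,0,0,0,0.55],
    [4.1,1.4,1.2,0,0,0,0.55],
    [4.0,1.3,1.3,0,0,0,0.55],
    [4.1,1.3,1.2,0,0,0,0.55],
    [0,0,0,0,0,0,0.55],
  ],
)

```text
time_s: 4.25
tool_pos: [0.5523, 0.2695, 0.3081]
ee_rot: [-179.8, 0.0, 97.2]
ft_force: [-0.1, 0.1, 0.1]
opening: 0.552
```

Run:
```python
from bench import robot
import cv2
im=robot.capture("wrist"); cv2.imwrite("pics/d_wrist.png",im[:,:,::-1])
```

```text
(no output)
```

View pics/d_wrist.png

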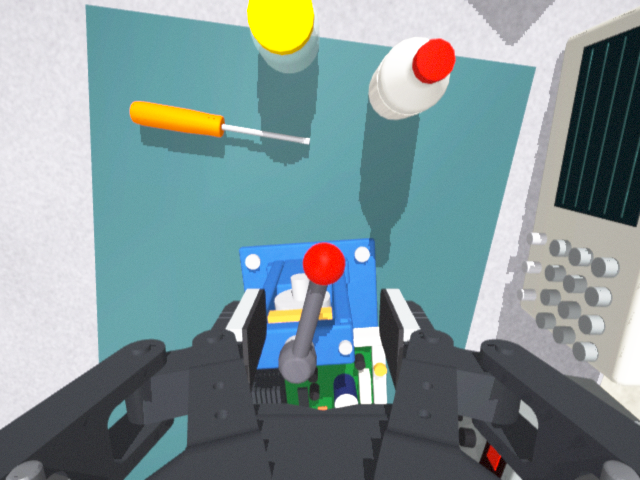

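The red ball sits at (324,263), midway between the fingers (columns 265 and 380), and the bottle and jar are well clear. I'll go down over it.

Request:
drive_tool(
  moves=[
    [-0.2,0.1,4.0,0,0,0,0.55],
    [0,0,3.5,0,0,0,0.55],
    [0,0,1.8,0,0,0,0.55],
    [0,0,0,0,0,0,0.55],
    [0,-0.3,0,0,0,0,0.55],
  ],
)

```text
time_s: 4.92
tool_pos: [0.5518, 0.2642, 0.2187]
ee_rot: [179.9, -0.0, 96.9]
ft_force: [-0.2, -1.3, 0.4]
opening: 0.551
```

Run:
```python
from h import *
# ball arc in tool axes: contact finger offset handled by feel
psi=np.radians(97.2); c,s=np.cos(psi),np.sin(psi); M=np.array([[c,s],[s,-c]])
a0=np.arctan2(*(LB0-LA)[::-1]); b=LB0
for da in np.arange(.1,.81,.1):
    n=LA+.0853*np.array([np.cos(a0+da),np.sin(a0+da)]); print(round(da,1),n.round(4),(M.T@(n-b)*100).round(2)); b=n
```

```text
0.1 [0.5448 0.2673] [ 0.16 -0.84]
0.2 [0.5363 0.267 ] [ 0.08 -0.85]
0.3 [0.5278 0.2658] [-0.01 -0.85]
0.4 [0.5195 0.2638] [-0.09 -0.85]
0.5 [0.5115 0.261 ] [-0.18 -0.83]
0.6 [0.5037 0.2574] [-0.26 -0.81]
0.7 [0.4964 0.2531] [-0.34 -0.78]
0.8 [0.4896 0.248 ] [-0.42 -0.74]
```

Request:
drive_tool(
  moves=[
    [0.1,-0.5,0.2,0,0,0,0.55],
    [0.1,-0.4,0,0,0,0,0.55],
    [0,-0.3,0,0,0,0,0.55],
    [0,-0.3,0,0,0,0,0.55],
    [0,-0.3,0,0,0,0,0.55],
  ],
)

```text
time_s: 5.55
tool_pos: [0.5352, 0.2667, 0.2162]
ee_rot: [179.7, -0.2, 97.0]
ft_force: [7.4, 7.1, -1.3]
opening: 0.55
```

Request:
drive_tool(
  moves=[
    [0,-0.6,0,0,0,0,0.55],
    [0,-0.6,0,0,0,0,0.55],
    [0,-0.6,0,0,0,0,0.55],
    [0,-0.6,0,0,0,0,0.55],
    [0,0,0,0,0,0,0.55],
  ],
)

```text
time_s: 6.18
tool_pos: [0.5104, 0.2631, 0.2163]
ee_rot: [179.8, -0.1, 97.0]
ft_force: [3.4, 3.1, -0.1]
opening: 0.549
```

Request:
drive_tool(
  moves=[
    [0,-0.6,0,0,0,0,0.55],
    [-0.1,-0.6,0,0,0,0,0.55],
    [0,0,0,0,0,0,0.55],
    [0,0.6,0,0,0,0,0.55],
    [0,0.4,0,0,0,0,0.55],
  ],
)

```text
time_s: 6.8
tool_pos: [0.5072, 0.2603, 0.215]
ee_rot: [-179.9, 0.0, 96.9]
ft_force: [-0.0, -0.2, 0.5]
opening: 0.552
```

Run:
```python
from h import *
# go up, travel to above pawl ball, yaw 191.35
plan([(.506,.262,.34,97,.7,2),(.50,.14,.36,135,.75,4),(.5175,-.0405,.33,191.35-360,.75,6),(.5175,-.0405,.27,191.35-360,.75,1)])
```

```text
t 6.80 start [0.5072 0.2603 0.215 ] [-179.9    0.    96.9] F [-0.  -0.2  0.5] op 0.55
!! too big [ 0.1 -0.1 -6.3] -0.0
[[0.1, -0.0, -6.2, 0, 0, np.float64(-0.0), 0.7], [0.1, -0.1, -6.3, 0, 0, np.float64(-0.0), 0.7], [-3.0, -0.5, -0.5, 0, 0, np.float64(-0.17), 0.75], [-2.9, -1.0, -0.5, 0, 0, np.float64(-0.16), 0.75], [-2.7, -1.5, -0.5, 0, 0, np.float64(-0.17), 0.75]] n= 5
[[-2.4, -1.9, -0.5, 0, 0, np.float64(-0.16), 0.75], [-2.3, -1.9, 0.5, 0, 0, np.float64(-0.16), 0.75], [-2.0, -2.3, 0.5, 0, 0, np.float64(-0.17), 0.75], [-1.6, -2.5, 0.5, 0, 0, np.float64(-0.16), 0.75], [-1.2, -2.8, 0.5, 0, 0, np.float64(-0.17), 0.75]] n= 5
[[-0.7, -3.0, 0.5, 0, 0, np.float64(-0.16), 0.75], [-0.2, -3.0, 0.5, 0, 0, np.float64(-0.17), 0.75], [0.0, 0.0, 6.0, 0, 0, np.float64(0.0), 0.75]] n= 3
end [ 0.5178 -0.0408  0.27  ] 191.5
```

Request:
drive_tool(
  moves=[
    [0,0,-6.2,0,0,0,0.55],
    [0.1,-0.1,-6.2,0,0,0,0.55],
    [-3.0,-0.5,-0.5,0,0,-0.17,0.75],
    [-2.9,-1.0,-0.5,0,0,-0.16,0.75],
    [-2.7,-1.5,-0.5,0,0,-0.17,0.75],
  ],
)

```text
time_s: 7.42
tool_pos: [0.5017, 0.1685, 0.3542]
ee_rot: [-179.9, -0.0, 125.9]
ft_force: [0.1, -0.4, -0.7]
opening: 0.75
```

Request:
drive_tool(
  moves=[
    [-2.4,-1.9,-0.5,0,0,-0.16,0.75],
    [-2.3,-1.9,0.5,0,0,-0.16,0.75],
    [-2.0,-2.3,0.5,0,0,-0.17,0.75],
    [-1.6,-2.5,0.5,0,0,-0.16,0.75],
    [-1.2,-2.8,0.5,0,0,-0.17,0.75],
  ],
)

```text
time_s: 8.05
tool_pos: [0.5119, 0.0179, 0.3389]
ee_rot: [-180.0, -0.1, 172.9]
ft_force: [-0.2, 1.6, -0.8]
opening: 0.748
```

Request:
drive_tool(
  moves=[
    [-0.7,-3.0,0.5,0,0,-0.16,0.75],
    [-0.2,-3.0,0.5,0,0,-0.17,0.75],
    [0,0,0,0,0,0,0.75],
    [0,0,0,0,0,0,0.75],
    [0,0,0,0,0,0,0.75],
  ],
)

```text
time_s: 8.68
tool_pos: [0.518, -0.0408, 0.3295]
ee_rot: [180.0, 0.0, -168.5]
ft_force: [-0.3, 0.9, 0.7]
opening: 0.747
```

Run:
```python
from bench import robot
import cv2
im=robot.capture("wrist"); cv2.imwrite("pics/e_wrist.png",im[:,:,::-1])
im=robot.capture("top"); cv2.imwrite("pics/e_top.png",cv2.resize(im[195:305,165:405,::-1],None,fx=3.3,fy=3.3,interpolation=cv2.INTER_CUBIC))
```

```text
(no output)
```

View pics/e_wrist.png

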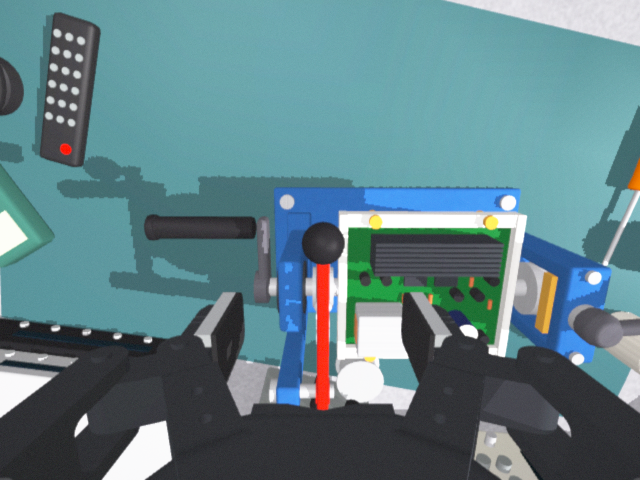

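View pics/e_top.png

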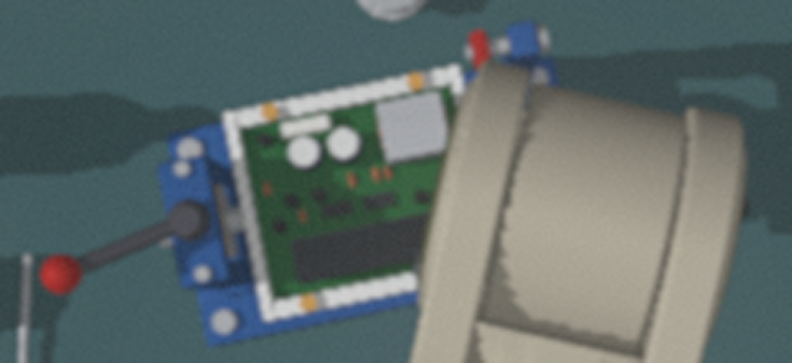

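The black ball is at (323,243), centred between the fingers, and the lever now stands about 0.45 rad slacker in the top view. Now I'll descend and grip the ball.

Request:
drive_tool(
  moves=[
    [0,0,5.0,0,0,0,0.6],
    [0,0,5.0,0,0,0,0.6],
    [0,0,2.1,0,0,0,0.6],
    [0,0,0,0,0,0,0.2],
    [0,0,0,0,0,0,0.2],
  ],
  force=30,
)

```text
time_s: 9.4
tool_pos: [0.5176, -0.0406, 0.209]
ee_rot: [179.9, -0.0, -168.5]
ft_force: [-2.6, 3.3, -2.6]
opening: 0.326
```

Run:
```python
import numpy as np
a=np.arctan2(36,145)
P=lambda t:np.array([-149.4*np.cos(a+t),149.4*np.sin(a+t)])/10
for t in (.08,.16,.24,.32,.4,.48,.56,.6): d=P(t)-P(t-.08); print(t,"world stand x,z per step",d.round(2), "tool x,z",(-d).round(2))
```

```text
0.08 world stand x,z per step [0.33 1.15] tool x,z [-0.33 -1.15]
0.16 world stand x,z per step [0.42 1.12] tool x,z [-0.42 -1.12]
0.24 world stand x,z per step [0.51 1.08] tool x,z [-0.51 -1.08]
0.32 world stand x,z per step [0.6  1.03] tool x,z [-0.6  -1.03]
0.4 world stand x,z per step [0.68 0.98] tool x,z [-0.68 -0.98]
0.48 world stand x,z per step [0.75 0.93] tool x,z [-0.75 -0.93]
0.56 world stand x,z per step [0.83 0.86] tool x,z [-0.83 -0.86]
0.6 world stand x,z per step [0.86 0.83] tool x,z [-0.86 -0.83]
```

Request:
drive_tool(
  moves=[
    [0,0,0,0,0,0,0.2],
    [-0.3,0,-1.2,0,0,0,0.2],
    [-0.4,0,-1.1,0,0,0,0.2],
    [-0.5,0,-1.1,0,0,0,0.2],
    [-0.6,0,-1.0,0,0,0,0.2],
  ],
)

```text
time_s: 10.02
tool_pos: [0.5364, -0.037, 0.2537]
ee_rot: [179.9, 0.1, -168.5]
ft_force: [0.3, 6.1, -5.8]
opening: 0.329
```

Request:
drive_tool(
  moves=[
    [-0.7,0,-1.0,0,0,0,0.2],
    [-0.8,0,-0.9,0,0,0,0.2],
    [0,0,0,0,0,0,0.2],
    [0,0,0,0,0,0,0.55],
    [0,0,0,0,0,0,0.6],
  ],
)

```text
time_s: 10.65
tool_pos: [0.5514, -0.0357, 0.2726]
ee_rot: [-179.9, 0.1, -168.6]
ft_force: [-0.4, 0.4, 0.4]
opening: 0.596
```

Run:
```python
from h import *
h=st(-.06,-.215)
print(h)
s=__import__("bench").robot.sense()["tool_pos"]
up=(s[0],s[1],.36)
c=(.50,-.13)
plan([(s[0]-.01,s[1],.36,191.5-360,.6,2),(h[0],h[1],.28,281.35-360,.6,9)])
```

```text
[ 0.55048579 -0.15940342]
t 10.65 start [ 0.5514 -0.0357  0.2726] [-1.799e+02  1.000e-01 -1.686e+02] F [-0.4  0.4  0.4] op 0.60
[[0.5, 0.1, -4.4, 0, 0, np.float64(-0.0), 0.6], [0.5, 0.1, -4.3, 0, 0, np.float64(-0.0), 0.6], [0.2, -1.4, 0.9, 0, 0, np.float64(-0.17), 0.6], [0.4, -1.3, 0.9, 0, 0, np.float64(-0.18), 0.6], [0.6, -1.2, 0.9, 0, 0, np.float64(-0.17), 0.6]] n= 5
[[0.8, -1.1, 0.8, 0, 0, np.float64(-0.18), 0.6], [1.0, -1.0, 0.9, 0, 0, np.float64(-0.17), 0.6], [1.2, -0.7, 0.9, 0, 0, np.float64(-0.18), 0.6], [1.3, -0.5, 0.9, 0, 0, np.float64(-0.17), 0.6], [1.3, -0.3, 0.9, 0, 0, np.float64(-0.17), 0.6]] n= 5
[[1.4, -0.1, 0.9, 0, 0, np.float64(-0.18), 0.6]] n= 1
end [ 0.5503 -0.1594  0.2796] -78.6
```

Request:
drive_tool(
  moves=[
    [0,0,-4.4,0,0,0,0.6],
    [1.0,0.1,-4.3,0,0,0,0.6],
    [0.2,-1.4,0,0,0,-0.17,0.6],
    [0.4,-1.3,0,0,0,-0.18,0.6],
    [0.6,-1.2,0,0,0,-0.17,0.6],
  ],
)

```text
time_s: 11.28
tool_pos: [0.5437, -0.0781, 0.3592]
ee_rot: [-179.9, 0.0, -138.4]
ft_force: [-0.6, -0.1, 0.7]
opening: 0.601
```

Request:
drive_tool(
  moves=[
    [0.8,-1.1,0,0,0,-0.18,0.6],
    [1.0,-1.0,1.0,0,0,-0.17,0.6],
    [1.2,-0.7,1.6,0,0,-0.18,0.6],
    [1.3,-0.5,1.8,0,0,-0.17,0.6],
    [1.3,-0.3,1.8,0,0,-0.17,0.6],
  ],
)

```text
time_s: 11.9
tool_pos: [0.5486, -0.1469, 0.2965]
ee_rot: [-179.9, -0.1, -88.6]
ft_force: [0.0, -0.0, -0.8]
opening: 0.602
```

Request:
drive_tool(
  moves=[
    [1.4,-0.1,1.8,0,0,-0.18,0.6],
    [0,0,0,0,0,0,0.6],
    [0,0,0,0,0,0,0.6],
    [0,0,0,0,0,0,0.6],
    [0,0,0,0,0,0,0.6],
  ],
)

```text
time_s: 12.52
tool_pos: [0.5499, -0.1595, 0.2791]
ee_rot: [-179.9, -0.1, -78.6]
ft_force: [-0.3, -0.9, -0.7]
opening: 0.598
```

Run:
```python
from bench import robot
import cv2
im=robot.capture("wrist"); cv2.imwrite("pics/f_wrist.png",im[:,:,::-1])
im=robot.capture("side"); cv2.imwrite("pics/f_side.png",im[:,:,::-1])
for q in ("pawl_ball","crank_grip"):
  print([(x["point"],round(x["confidence"],2)) for x in robot.mark_of("side",q)[:2]])
print([(x["point"],round(x["confidence"],2)) for x in robot.mark_of("wrist","crank_grip")[:2]])
```

```text
[([0.5544, -0.034, 0.2877], 0.73)]
[([0.55, -0.1482, 0.131], 0.51)]
[([0.5487, -0.149, 0.1267], 0.96)]
```

View pics/f_wrist.png

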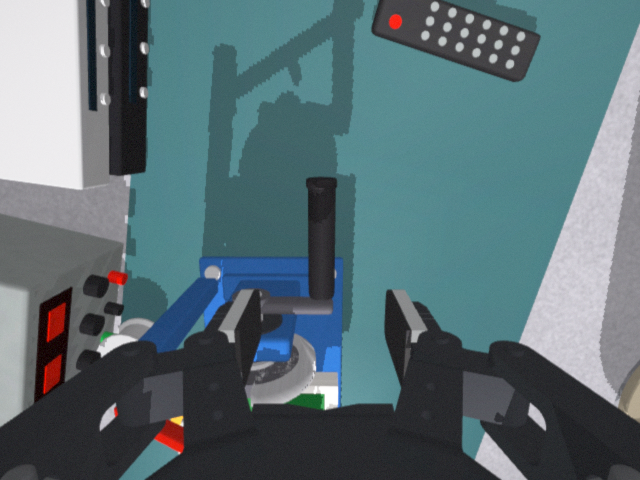

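View pics/f_side.png

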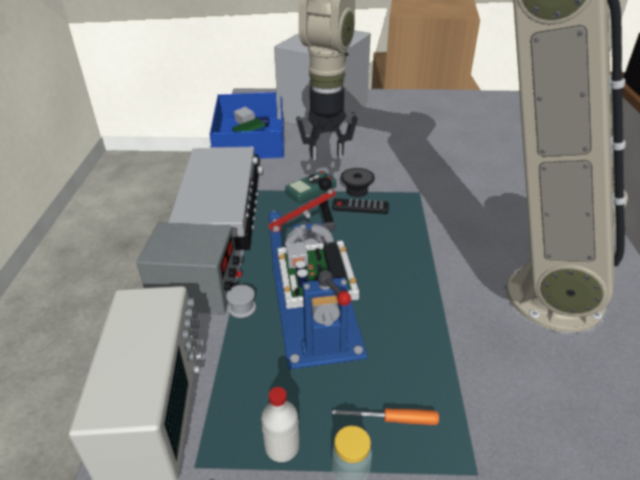

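The pawl is up and stays at z ≈ 0.288. The handle is centred between the jaws at column 321. Before cranking I'll check how far the instrument at the back stands from the handle's far position.

Run:
```python
from h import *
from bench import robot
mt,ms=robot.camera_model("top"),robot.camera_model("side")
for z in (0,.05,.1,.15): print(z,atz(mt,(370,182),z).round(3))
for z in (0,.05): print("side silver box front edge",atz(ms,(255,160),z).round(3), atz(ms,(238,238),z).round(3))
g=lambda a:st(-.06*np.cos(a),-.215)
print(g(np.pi))
prev=np.array([-6,0.])
for k in range(1,16):
    a=np.pi*k/15; n=np.array([-6*np.cos(a),6*np.sin(a)]); d=np.round((n-prev)*20)/20; prev=prev+d; print("[0,",round(-d[0],2),",",round(-d[1],2),"]")
```

```text
0 [ 0.759 -0.173  0.   ]
0.05 [ 0.749 -0.167  0.05 ]
0.1 [ 0.739 -0.161  0.1  ]
0.15 [ 0.729 -0.154  0.15 ]
side silver box front edge [ 0.801 -0.631  0.   ] [ 0.793 -0.207 -0.   ]
side silver box front edge [ 0.786 -0.544  0.05 ] [ 0.778 -0.144  0.05 ]
[ 0.66813899 -0.1357872 ]
[0, -0.15 , -1.25 ]
[0, -0.35 , -1.2 ]
[0, -0.65 , -1.1 ]
[0, -0.85 , -0.9 ]
[0, -1.0 , -0.75 ]
[0, -1.15 , -0.5 ]
[0, -1.2 , -0.25 ]
[0, -1.3 , -0.0 ]
[0, -1.2 , 0.25 ]
[0, -1.15 , 0.5 ]
[0, -1.0 , 0.75 ]
[0, -0.85 , 0.9 ]
[0, -0.65 , 1.1 ]
[0, -0.35 , 1.2 ]
[0, -0.15 , 1.25 ]
```

Request:
drive_tool(
  moves=[
    [0,0,5.7,0,0,0,0.6],
    [0,0,5.7,0,0,0,0.6],
    [0,0,5.6,0,0,0,0.6],
    [0,0,0,0,0,0,0.6],
    [0,0,0,0,0,0,0.15],
  ],
  force=20,
)

```text
time_s: 13.4
tool_pos: [0.5507, -0.1602, 0.1103]
ee_rot: [-179.9, -0.1, -78.6]
ft_force: [0.3, -0.6, 0.8]
opening: 0.399
```

Request:
drive_tool(
  moves=[
    [0,0,0,0,0,0,0.15],
    [0,0,0,0,0,0,0.15],
    [0,0,0,0,0,0,0.15],
    [0,0,0,0,0,0,0.15],
    [0,0,0,0,0,0,0.15],
  ],
)

```text
time_s: 14.02
tool_pos: [0.5513, -0.1607, 0.1092]
ee_rot: [-179.8, -0.1, -78.6]
ft_force: [4.2, -3.3, 0.9]
opening: 0.248
```

Request:
drive_tool(
  moves=[
    [0,-0.15,-1.25,0,0,0,0.15],
    [0,-0.35,-1.2,0,0,0,0.15],
    [0,-0.65,-1.1,0,0,0,0.15],
    [0,-0.85,-0.9,0,0,0,0.15],
    [0,-1.0,-0.75,0,0,0,0.15],
  ],
)

```text
time_s: 14.65
tool_pos: [0.5768, -0.1556, 0.1601]
ee_rot: [179.7, -0.1, -78.7]
ft_force: [-4.0, -8.2, 1.7]
opening: 0.252
```

Request:
drive_tool(
  moves=[
    [0,-1.15,-0.5,0,0,0,0.15],
    [0,-1.2,-0.25,0,0,0,0.15],
    [0,-1.3,0,0,0,0,0.15],
    [0,-1.2,0.25,0,0,0,0.15],
    [0,-1.15,0.5,0,0,0,0.15],
  ],
)

```text
time_s: 15.28
tool_pos: [0.6397, -0.1431, 0.1626]
ee_rot: [-179.8, -0.2, -78.6]
ft_force: [2.2, -4.9, 4.9]
opening: 0.25
```

Request:
drive_tool(
  moves=[
    [0,-1.0,0.75,0,0,0,0.15],
    [0,-0.85,0.9,0,0,0,0.15],
    [0,-0.65,1.1,0,0,0,0.15],
    [0,-0.35,1.2,0,0,0,0.15],
    [0,-0.15,1.25,0,0,0,0.15],
  ],
)

```text
time_s: 15.9
tool_pos: [0.669, -0.1373, 0.1089]
ee_rot: [-179.8, -0.2, -78.6]
ft_force: [2.4, -5.6, 2.1]
opening: 0.249
```

Request:
drive_tool(
  moves=[
    [0,0,0,0,0,0,0.15],
    [0,0,0,0,0,0,0.45],
    [0,0,0,0,0,0,0.45],
    [0,0,-6.0,0,0,0,0.45],
    [0,0,-6.0,0,0,0,0.45],
  ],
)

```text
time_s: 16.52
tool_pos: [0.6658, -0.1353, 0.2285]
ee_rot: [179.8, 0.1, -78.6]
ft_force: [1.5, -0.5, 0.1]
opening: 0.444
```

Request:
drive_tool(
  moves=[
    [0,0,-6.0,0,0,0,0.45],
    [0,0.5,-6.0,0,0,0,0.45],
    [0,1.0,0,0,0,0,0.45],
    [0,1.0,0,0,0,0,0.45],
    [0,0,0,0,0,0,0.45],
  ],
)

```text
time_s: 17.15
tool_pos: [0.6418, -0.1406, 0.3487]
ee_rot: [180.0, 0.0, -78.6]
ft_force: [0.4, 0.1, -0.6]
opening: 0.45
```

Run:
```python
from bench import robot
import cv2
print(robot.sense()["tool_pos"])
im=robot.capture("wrist"); cv2.imwrite("pics/g_wrist.png",im[:,:,::-1])
im=robot.capture("side"); cv2.imwrite("pics/g_side.png",cv2.resize(im[170:370,220:420,::-1],None,fx=3,fy=3,interpolation=cv2.INTER_CUBIC))
for c,q in (("side","pawl_ball"),("side","crank_grip"),("wrist","crank_grip"),("side","board_face")):
  print(q,[(x["point"],round(x["confidence"],2)) for x in robot.mark_of(c,q)[:2]])
```

```text
[ 0.64184332 -0.14060669  0.34873073]
pawl_ball [([0.5527, -0.0311, 0.283], 0.76), ([0.6568, -0.0123, 0.1892], 0.26)]
crank_grip [([0.6654, -0.123, 0.1241], 0.65)]
crank_grip [([0.6688, -0.1255, 0.1214], 0.89), ([0.4527, -0.3573, 0.0013], 0.67)]
board_face [([0.5653, 0.0697, 0.1298], 0.57)]
```

View pics/g_side.png

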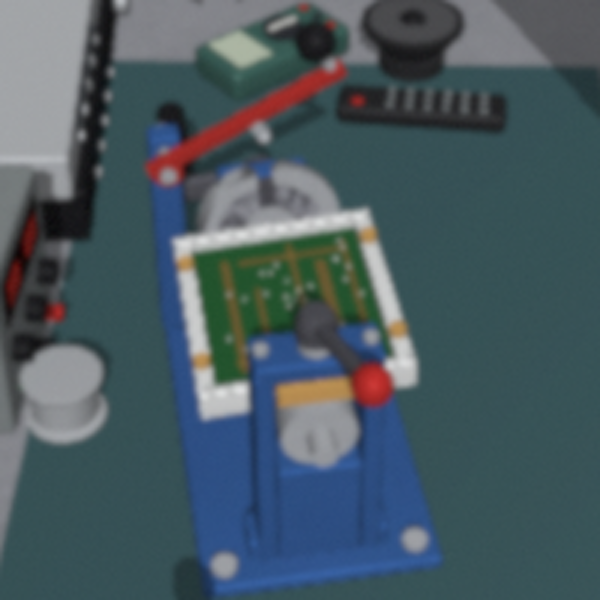

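View pics/g_wrist.png

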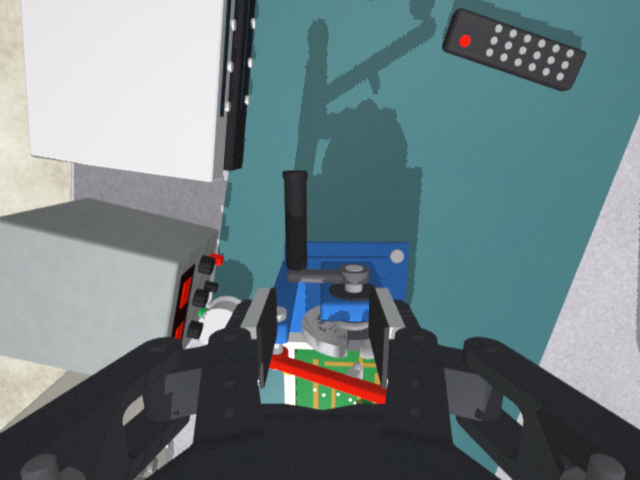

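The board is over with its solder side up. Comparing the frame corners with the first picture suggests it is about 0.05 rad past the half turn, which is within the notch's draw-in. Next is pressing the pawl home.

Run:
```python
from h import *
plan([(.60,-.09,.37,-105,.6,3),(.5518,-.0358,.37,-168.5,.65,6),(.5518,-.0358,.273,-168.5,.65,2)])
```

```text
t 17.45 start [ 0.6428 -0.1407  0.3478] [180.    0.  -78.6] F [-0.4  0.3  0.1] op 0.45
!! too big [-0.4  1.1 -0. ] 0.19
!! too big [-0.   1.2 -0. ] 0.19
!! too big [ 0.4  1.2 -0. ] 0.19
[[-1.9, 1.1, -0.7, 0, 0, np.float64(0.15), 0.6], [-1.8, 1.3, -0.8, 0, 0, np.float64(0.16), 0.6], [-1.5, 1.6, -0.7, 0, 0, np.float64(0.15), 0.6], [-0.7, 1.0, -0.0, 0, 0, np.float64(0.18), 0.65], [-0.4, 1.1, -0.0, 0, 0, np.float64(0.19), 0.65]] n= 5
[[-0.3, 1.2, -0.0, 0, 0, np.float64(0.18), 0.65], [-0.0, 1.2, -0.0, 0, 0, np.float64(0.19), 0.65], [0.2, 1.2, -0.0, 0, 0, np.float64(0.18), 0.65], [0.4, 1.2, -0.0, 0, 0, np.float64(0.19), 0.65], [-0.0, -0.0, 4.8, 0, 0, np.float64(-0.0), 0.65]] n= 5
[[-0.0, -0.0, 4.9, 0, 0, np.float64(-0.0), 0.65]] n= 1
end [ 0.5514 -0.0358  0.2728] -168.5
```

Request:
drive_tool(
  moves=[
    [-1.9,1.1,-0.7,0,0,0.16,0.6],
    [-1.8,1.3,-0.8,0,0,0.17,0.6],
    [-1.5,1.6,-0.7,0,0,0.17,0.6],
    [-0.7,1.0,0,0,0,0.18,0.65],
    [-0.4,1.1,0,0,0,0.18,0.65],
  ],
)

```text
time_s: 18.08
tool_pos: [0.585, -0.0712, 0.3703]
ee_rot: [-180.0, 0.0, -128.2]
ft_force: [0.2, -1.7, -0.6]
opening: 0.651
```

Request:
drive_tool(
  moves=[
    [-0.3,1.2,0,0,0,0.18,0.65],
    [0,1.2,0,0,0,0.18,0.65],
    [0.2,1.2,0,0,0,0.18,0.65],
    [0.4,1.2,0,0,0,0.17,0.65],
    [0,0,0,0,0,0,0.65],
  ],
)

```text
time_s: 18.7
tool_pos: [0.5532, -0.0336, 0.3705]
ee_rot: [-180.0, 0.0, -168.4]
ft_force: [-0.9, 0.0, -0.3]
opening: 0.653
```

Run:
```python
from h import *
from bench import robot
im=robot.capture("wrist"); cv2.imwrite("pics/h_wrist.png",im[:,:,::-1])
plan([(.5518,-.0358,.273,-168.5,.65,2)])
```

```text
t 18.75 start [ 0.5535 -0.034   0.3704] [-180.     0.  -168.3] F [0.4 0.3 0.6] op 0.65
[[0.1, -0.1, 4.9, 0, 0, np.float64(0.0), 0.65], [0.1, -0.0, 4.8, 0, 0, np.float64(0.0), 0.65]] n= 2
end [ 0.5518 -0.0354  0.2734] -168.3
```

View pics/h_wrist.png

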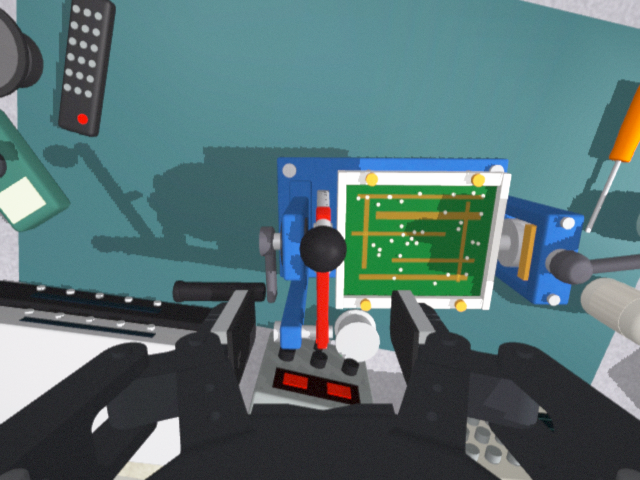

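The black ball at (323,249) is again centred between the fingers. I'll descend, grip and bring the pawl back along its arc.

Request:
drive_tool(
  moves=[
    [0.1,-0.1,4.9,0,0,0,0.65],
    [0.1,0,4.8,0,0,0,0.65],
    [0,0,0,0,0,0,0.6],
    [0,0,0,0,0,0,0.2],
    [0,0,0,0,0,0,0.2],
  ],
  force=50,
)

```text
time_s: 19.38
tool_pos: [0.5523, -0.0339, 0.2758]
ee_rot: [179.8, 0.2, -168.4]
ft_force: [-2.7, 8.3, -2.3]
opening: 0.316
```

Request:
drive_tool(
  moves=[
    [0,0,0,0,0,0,0.2],
    [0.8,0,0.9,0,0,0,0.2],
    [0.7,0,1.0,0,0,0,0.2],
    [0.6,0,1.0,0,0,0,0.2],
    [0,0,0,0,0,0,0.2],
  ],
)

```text
time_s: 20.0
tool_pos: [0.5305, -0.0382, 0.2468]
ee_rot: [179.9, 0.1, -168.5]
ft_force: [-5.5, 6.0, 0.8]
opening: 0.315
```

Request:
drive_tool(
  moves=[
    [0.5,0,1.1,0,0,0,0.2],
    [0.4,0,0.9,0,0,0,0.2],
    [0.3,0,0.6,0,0,0,0.2],
    [0.2,0,0.5,0,0,0,0.2],
    [0,0,0,0,0,0,0.2],
  ],
)

```text
time_s: 20.62
tool_pos: [0.519, -0.0405, 0.2165]
ee_rot: [179.8, 0.3, -168.4]
ft_force: [-1.3, 8.5, 1.7]
opening: 0.319
```

Request:
drive_tool(
  moves=[
    [0.1,0,0.3,0,0,0,0.2],
    [0.1,0,0.3,0,0,0,0.2],
    [0,0,0.2,0,0,0,0.2],
    [0,0,0,0,0,0,0.2],
    [0,0,0,0,0,0,0.2],
  ],
)

```text
time_s: 21.25
tool_pos: [0.5166, -0.041, 0.2096]
ee_rot: [179.9, 0.3, -168.4]
ft_force: [-6.4, 7.7, 8.5]
opening: 0.318
```

Request:
drive_tool(
  moves=[
    [0,0,0.2,0,0,0,0.2],
    [0,0,0.2,0,0,0,0.2],
    [0,0,0.1,0,0,0,0.2],
    [0,0,0,0,0,0,0.2],
    [0,0,0,0,0,0,0.2],
  ],
)

```text
time_s: 21.88
tool_pos: [0.5168, -0.041, 0.2081]
ee_rot: [180.0, 0.5, -168.3]
ft_force: [-14.0, 9.4, 30.7]
opening: 0.317
```

Request:
drive_tool(
  moves=[
    [0,0,-0.2,0,0,0,0.6],
    [0,0,0,0,0,0,0.6],
    [0,0,0,0,0,0,0.6],
    [0,0,-5.0,0,0,0,0.6],
    [0,0,-5.0,0,0,0,0.6],
  ],
)

```text
time_s: 22.5
tool_pos: [0.5151, -0.043, 0.3026]
ee_rot: [180.0, -0.1, -168.5]
ft_force: [0.4, 0.7, -0.2]
opening: 0.598
```

Run:
```python
from h import *
from bench import robot
for n in ("side","wrist"):
    im=robot.capture(n); 
    cv2.imwrite(f"pics/i_{n}.png",im[:,:,::-1] if n=="wrist" else cv2.resize(im[170:370,220:420,::-1],None,fx=3,fy=3,interpolation=cv2.INTER_CUBIC))
for c,q in (("side","pawl_ball"),("wrist","pawl_ball"),("side","lever_ball"),("side","crank_grip")):
  print(c,q,[(x["point"],round(x["confidence"],2)) for x in robot.mark_of(c,q)[:2]])
LBn=LA+.0853*np.array([np.cos(np.radians(83.5)+.45),np.sin(np.radians(83.5)+.45)]); print(LBn)
print(robot.sense()["tool_pos"])
```

```text
side pawl_ball [([0.5188, -0.0363, 0.2212], 0.62), ([0.6581, -0.0115, 0.189], 0.5)]
wrist pawl_ball [([0.5193, -0.0362, 0.2241], 0.93), ([0.5679, 0.0705, 0.128], 0.3)]
side lever_ball [([0.5097, 0.2597, 0.2388], 0.74)]
side crank_grip [([0.6651, -0.1216, 0.1276], 0.48)]
[0.51543087 0.26251453]
[ 0.51505765 -0.04294828  0.30098545]
```

View pics/i_side.png

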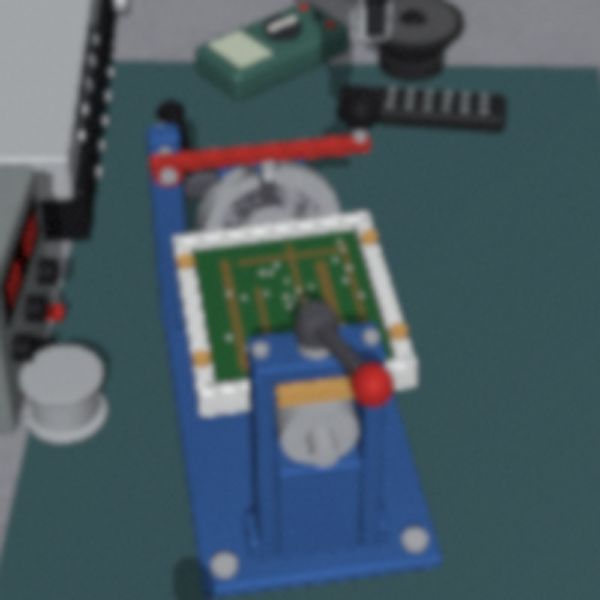

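View pics/i_wrist.png

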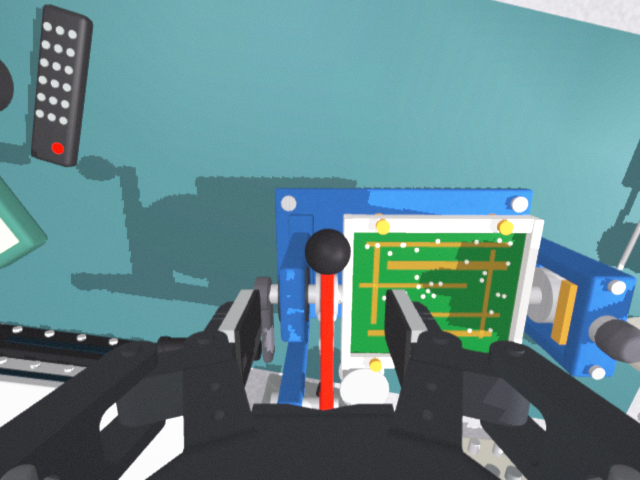

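The pawl bar's slope in the side view matches the first picture: it runs from (276,228) to (340,216), as it did with the pawl home at the start. The stop was firm at 31 N. Next is the lever.

Run:
```python
from h import *
plan([(.507,.02,.36,-198,.6,2),(.49,.16,.36,120,.6,5),(.512,.261,.32,102,.55,3),(.512,.261,.216,102,.55,2)])
```

```text
t 22.80 start [ 0.5151 -0.0429  0.301 ] [ 1.800e+02 -1.000e-01 -1.685e+02] F [-0.4  0.3 -0.5] op 0.60
!! too big [-0.2  3.2 -3. ] 0.26
!! too big [ 0.6  3.1 -2.9] 0.25
[[-0.2, 3.2, -3.0, 0, 0, np.float64(0.26), 0.6], [0.6, 3.1, -2.9, 0, 0, np.float64(0.25), 0.6], [1.2, 2.6, -0.0, 0, 0, np.float64(0.15), 0.6], [1.5, 2.3, -0.0, 0, 0, np.float64(0.14), 0.6], [1.9, 2.2, -0.0, 0, 0, np.float64(0.15), 0.6]] n= 5
[[2.1, 1.8, -0.0, 0, 0, np.float64(0.15), 0.6], [2.4, 1.5, -0.0, 0, 0, np.float64(0.15), 0.6], [2.6, 2.3, 1.3, 0, 0, np.float64(0.1), 0.55], [2.7, 2.0, 1.4, 0, 0, np.float64(0.11), 0.55], [3.0, 1.7, 1.3, 0, 0, np.float64(0.1), 0.55]] n= 5
[[0.0, 0.0, 5.2, 0, 0, np.float64(0.0), 0.55], [0.0, 0.0, 5.2, 0, 0, np.float64(0.0), 0.55]] n= 2
end [0.5115 0.2609 0.216 ] -257.9
```

Run:
```python
from h import *
plan([(.514,-.03,.35,-170,.6,1),(.507,.02,.36,-189,.6,2),(.49,.16,.36,130,.6,5),(.512,.261,.32,102,.55,3)])
```

```text
t 22.80 start [ 0.5151 -0.0429  0.301 ] [ 1.800e+02 -1.000e-01 -1.685e+02] F [-0.4  0.3 -0.5] op 0.60
[[-0.2, 1.3, -4.9, 0, 0, np.float64(0.03), 0.6], [-0.1, 2.5, -0.5, 0, 0, np.float64(0.16), 0.6], [0.4, 2.5, -0.5, 0, 0, np.float64(0.17), 0.6], [0.8, 2.7, -0.0, 0, 0, np.float64(0.14), 0.6], [1.1, 2.6, -0.0, 0, 0, np.float64(0.15), 0.6]] n= 5
[[1.6, 2.4, -0.0, 0, 0, np.float64(0.14), 0.6], [1.8, 2.1, -0.0, 0, 0, np.float64(0.14), 0.6], [2.1, 1.9, -0.0, 0, 0, np.float64(0.14), 0.6], [2.1, 2.7, 1.3, 0, 0, np.float64(0.16), 0.55], [2.5, 2.4, 1.4, 0, 0, np.float64(0.17), 0.55]] n= 5
[[2.9, 1.9, 1.3, 0, 0, np.float64(0.16), 0.55]] n= 1
end [0.5123 0.2613 0.32  ] -257.9
```

Request:
drive_tool(
  moves=[
    [-0.2,0.8,-4.9,0,0,0.03,0.6],
    [-0.1,2.5,-0.5,0,0,0.16,0.6],
    [0.4,2.5,-0.5,0,0,0.17,0.6],
    [0.8,2.7,0,0,0,0.14,0.6],
    [1.1,2.6,0,0,0,0.15,0.6],
  ],
)

```text
time_s: 23.42
tool_pos: [0.5012, 0.0719, 0.3596]
ee_rot: [-179.9, -0.2, 153.9]
ft_force: [-0.7, 0.8, -0.5]
opening: 0.605
```

Request:
drive_tool(
  moves=[
    [1.6,2.4,0,0,0,0.14,0.6],
    [1.8,2.1,0,0,0,0.14,0.6],
    [2.1,1.9,0,0,0,0.14,0.6],
    [2.1,2.7,1.3,0,0,0.16,0.55],
    [2.5,2.4,1.4,0,0,0.17,0.55],
  ],
)

```text
time_s: 24.05
tool_pos: [0.506, 0.2234, 0.3324]
ee_rot: [-179.9, -0.0, 110.9]
ft_force: [-0.3, -0.1, -0.3]
opening: 0.551
```

Request:
drive_tool(
  moves=[
    [2.9,1.9,1.3,0,0,0.16,0.55],
    [0,0.5,0,0,0,0,0.55],
    [0,0,0,0,0,0,0.55],
    [0,0,0,0,0,0,0.55],
    [0,0,0,0,0,0,0.55],
  ],
)

```text
time_s: 24.68
tool_pos: [0.5185, 0.2567, 0.3218]
ee_rot: [180.0, 0.0, 102.0]
ft_force: [0.5, -0.1, -0.1]
opening: 0.55
```

Run:
```python
from h import *
from bench import robot
s=robot.sense(); print(s["tool_pos"],s["ee_rot"],s["q"].round(0))
im=robot.capture("wrist"); cv2.imwrite("pics/j_wrist.png",im[:,:,::-1])
r=im.astype(int); m=(r[...,0]>110)&(r[...,0]>2.2*r[...,1]); n,l,st_,c=cv2.connectedComponentsWithStats(m.astype('u1'))
for k in range(1,n):
    if st_[k,4]>60: print(st_[k],c[k])
mo=robot.camera_model("wrist"); H=mo["hand_eye"]; T=np.eye(4); T[:3,:3]=R.from_euler("xyz",s["ee_rot"],degrees=True).as_matrix(); T[:3,3]=s["tool_pos"]
C=T@H
for k in range(1,n):
    if st_[k,4]>300:
        d=np.linalg.inv(mo["K"])@np.array([*c[k],1]); d=C[:3,:3]@np.array([d[0],-d[1],-d[2]]); o=C[:3,3]; print(k,o+d*(.239-o[2])/d[2])
```

```text
[0.51854596 0.25674365 0.32180195] [1.79958314e+02 4.91752508e-03 1.02043775e+02] [18. 18. 15. 87. -0. 96.]
[ 465   47   43   42 1367] [486.55888808  67.87051939]
[ 290  226   40   40 1270] [309.21259843 245.38976378]
[490 447  13  20 132] [495.67424242 456.17424242]
1 [0.5863005  0.38223543 0.239     ]
2 [0.50912883 0.25968924 0.239     ]
```

View pics/j_wrist.png

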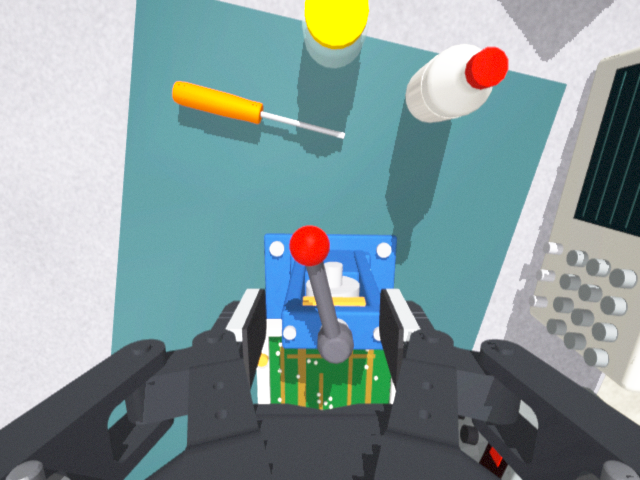

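The red ball at (309,245) works out to world (0.509, 0.260), so I'll shift 9 mm to centre on it and descend.

Request:
drive_tool(
  moves=[
    [0.5,-0.8,3.0,0,0,0,0.55],
    [0,0,5.0,0,0,0,0.55],
    [0,0,2.6,0,0,0,0.55],
    [0,0,0,0,0,0,0.55],
    [0,0,0,0,0,0,0.55],
  ],
)

```text
time_s: 25.35
tool_pos: [0.5103, 0.2608, 0.2168]
ee_rot: [179.9, -0.0, 102.1]
ft_force: [-0.7, 0.5, 0.4]
opening: 0.55
```

```bash
cat > lev.py <<'E'
from h import *
from bench import robot
import sys
# rows driving tool centre along arc: ball angle (deg) list, tool yaw=ball angle-? keep radial; offset of contact: tool ahead of ball by off (clockwise)
def arc(a0,a1,n,off,yaw_final_off=0,q=0.1):
    s=robot.sense(); p=np.array(s["tool_pos"][:2]); yaw=s["ee_rot"][2]; rows=[]
    y0=yaw
    for k in range(1,n+1):
        a=np.radians(a0+(a1-a0)*k/n); rad=np.array([np.cos(a),np.sin(a)]); cw=np.array([np.sin(a),-np.cos(a)])
        tgt=LA+.0853*rad+cw*off
        ty=y0+(np.degrees(a)+yaw_final_off-y0)*k/n
        c,s_=np.cos(np.radians(yaw)),np.sin(np.radians(yaw)); M=np.array([[c,s_],[s_,-c]])
        d=np.round(M.T@(tgt-p)*100/q)*q; rz=round(-np.radians(ty-yaw),2)
        p=p+M@d/100; yaw-=np.degrees(rz); rows.append([round(float(d[0]),2),round(float(d[1]),2),0,0,0,float(rz),.55])
    for i in range(0,n,5): print(rows[i:i+5])
    print(p,yaw)
E
python3 -c "
from lev import *
arc(114,84,5,.0105)"
```

```text
[[0.2, 1.8, 0, 0, 0, -0.02, 0.55], [-0.1, 0.9, 0, 0, 0, 0.02, 0.55], [-0.1, 0.9, 0, 0, 0, 0.06, 0.55], [-0.2, 0.8, 0, 0, 0, 0.11, 0.55], [-0.2, 0.9, 0, 0, 0, 0.15, 0.55]]
[0.5627723  0.26609127] 83.74067597722166
```

Request:
drive_tool(
  moves=[
    [0.2,1.0,0,0,0,0.02,0.55],
    [0,0.8,0,0,0,0.03,0.55],
    [-0.1,0.9,0,0,0,0.06,0.55],
    [-0.2,0.8,0,0,0,0.1,0.55],
    [-0.1,0.4,0,0,0,0.06,0.55],
  ],
)

```text
time_s: 25.98
tool_pos: [0.5473, 0.2666, 0.2157]
ee_rot: [-179.8, -0.2, 86.5]
ft_force: [-6.9, 5.8, 1.3]
opening: 0.553
```

```bash
python3 -c "
from lev import *
s=robot.sense(); print(s['ft_force'],s['ee_rot'])
arc(89,75,5,.0105)"
```

```text
[-6.93800974  5.82122525  1.31416564] [-179.84481082   -0.1898599    86.50667841]
[[0.1, 1.2, 0, 0, 0, 0.0, 0.55], [-0.1, 0.5, 0, 0, 0, 0.02, 0.55], [-0.1, 0.4, 0, 0, 0, 0.04, 0.55], [-0.1, 0.4, 0, 0, 0, 0.06, 0.55], [-0.0, 0.4, 0, 0, 0, 0.08, 0.55]]
[0.57591399 0.2620071 ] 75.04752250946744
```

Request:
drive_tool(
  moves=[
    [0,0.4,0,0,0,0.04,0.55],
    [0,0.4,0,0,0,0.04,0.55],
    [0,0.4,0,0,0,0.04,0.55],
    [0,0,0,0,0,0,0.55],
    [0,0,0,0,0,0,0.55],
  ],
)

```text
time_s: 26.6
tool_pos: [0.5597, 0.2654, 0.2158]
ee_rot: [-179.9, -0.2, 79.8]
ft_force: [-4.4, 5.7, 0.7]
opening: 0.549
```

Request:
drive_tool(
  moves=[
    [-0.1,0.4,0,0,0,0.04,0.55],
    [-0.1,0.4,0,0,0,0.04,0.55],
    [0,0,0,0,0,0,0.55],
    [0,0,0,0,0,0,0.55],
    [0,0,0,0,0,0,0.55],
  ],
)

```text
time_s: 27.22
tool_pos: [0.5672, 0.2619, 0.2157]
ee_rot: [-179.9, -0.2, 75.2]
ft_force: [-2.9, 6.1, -0.4]
opening: 0.549
```

Request:
drive_tool(
  moves=[
    [-0.1,0.4,0,0,0,0.04,0.55],
    [-0.1,0.4,0,0,0,0.04,0.55],
    [0,0,0,0,0,0,0.55],
    [0,0,0,0,0,0,0.55],
    [0,0,0,0,0,0,0.55],
  ],
)

```text
time_s: 27.85
tool_pos: [0.5746, 0.2578, 0.2158]
ee_rot: [-179.9, -0.2, 70.6]
ft_force: [-2.5, 5.8, -0.6]
opening: 0.548
```

Request:
drive_tool(
  moves=[
    [-0.1,0.4,0,0,0,0.05,0.55],
    [0,0.4,0,0,0,0.05,0.55],
    [0,0,0,0,0,0,0.55],
    [0,0,0,0,0,0,0.55],
    [0,0,0,0,0,0,0.55],
  ],
)

```text
time_s: 28.48
tool_pos: [0.5805, 0.2547, 0.2156]
ee_rot: [-179.8, -0.2, 64.9]
ft_force: [-5.8, 6.7, 0.5]
opening: 0.553
```

Request:
drive_tool(
  moves=[
    [0,0.4,0,0,0,0.05,0.55],
    [-0.1,0.4,0,0,0,0.05,0.55],
    [0,0,0,0,0,0,0.55],
    [0,0,0,0,0,0,0.55],
    [0,0,0,0,0,0,0.55],
  ],
)

```text
time_s: 29.1
tool_pos: [0.5849, 0.2516, 0.2155]
ee_rot: [-179.5, -0.1, 59.3]
ft_force: [-12.2, 11.5, 3.0]
opening: 0.547
```

Request:
drive_tool(
  moves=[
    [0,0.2,0,0,0,0,0.55],
    [0,0,0,0,0,0,0.55],
    [0,0,0,0,0,0,0.55],
    [0,0,0,0,0,0,0.55],
    [0,0,0,0,0,0,0.55],
  ],
)

```text
time_s: 29.72
tool_pos: [0.5858, 0.2513, 0.2154]
ee_rot: [-179.4, -0.1, 59.3]
ft_force: [-14.2, 13.0, 3.0]
opening: 0.552
```

Tangential push is about 18 N, up from about 5 N when slack, so the clamp is tight. I'll back off and clear.

Request:
drive_tool(
  moves=[
    [0,-0.7,0,0,0,0,0.55],
    [0,-0.6,0,0,0,0,0.55],
    [0,0,0,0,0,0,0.55],
    [0,0,-5.0,0,0,0,0.55],
    [0,0,-5.0,0,0,0,0.55],
  ],
)

```text
time_s: 30.35
tool_pos: [0.5795, 0.2526, 0.3161]
ee_rot: [180.0, 0.0, 59.1]
ft_force: [1.3, -0.1, 0.1]
opening: 0.555
```

Request:
drive_tool(
  moves=[
    [0,0,-5.0,0,0,0,0.55],
    [-1.5,-5.0,0,0,0,0,0.55],
    [-1.5,-5.0,0,0,0,0,0.55],
    [-1.0,-5.0,0,0,0,0,0.55],
    [0,0,0,0,0,0,0.55],
  ],
)

```text
time_s: 30.98
tool_pos: [0.4277, 0.2965, 0.367]
ee_rot: [179.9, -0.1, 59.3]
ft_force: [1.2, -0.5, 0.4]
opening: 0.547
```

Run:
```python
from h import *
from bench import robot
s=robot.sense(); print(s["time_s"],s["tool_pos"],s["ft_force"])
im=robot.capture("side"); cv2.imwrite("pics/k_side.png",cv2.resize(im[170:450,220:460,::-1],None,fx=2.1,fy=2.1,interpolation=cv2.INTER_CUBIC))
im=robot.capture("top"); cv2.imwrite("pics/k_top.png",im[:,:,::-1])
for c,q in (("side","pawl_ball"),("side","lever_ball"),("top","pawl_ball"),("top","crank_grip"),("side","crank_grip"),("top","lever_ball")):
  print(c,q,[(x["point"],round(x["confidence"],2)) for x in robot.mark_of(c,q)[:2]])
```

```text
30.975 [0.42774901 0.29645829 0.36696571] [ 1.24786988 -0.47864945  0.39109561]
side pawl_ball [([0.52, -0.0345, 0.2201], 0.77)]
side lever_ball [([0.5708, 0.2615, 0.2373], 0.56)]
top pawl_ball [([0.5185, -0.0457, 0.225], 0.79)]
top crank_grip [([0.6632, -0.1265, 0.1328], 0.72), ([0.4514, -0.3584, -0.0015], 0.62)]
side crank_grip [([0.6641, -0.1243, 0.1291], 0.6)]
top lever_ball [([0.5718, 0.2621, 0.2398], 0.82)]
```

View pics/k_side.png

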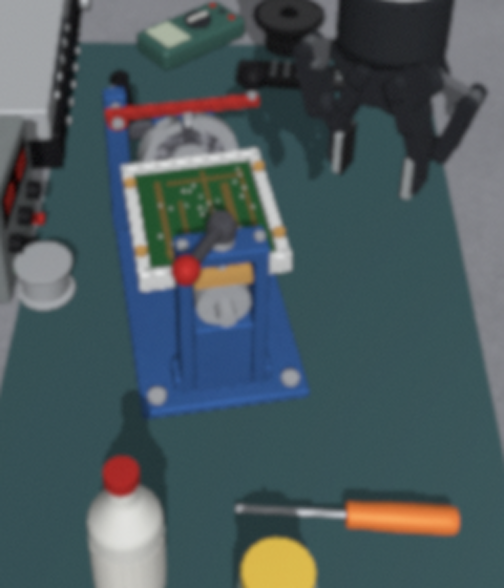

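View pics/k_top.png

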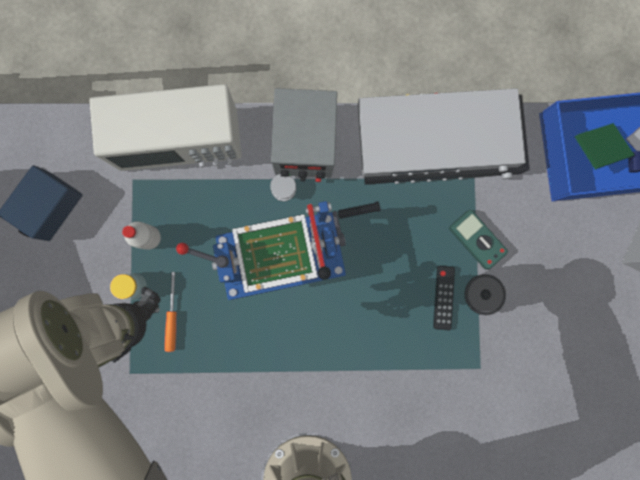

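The final views show the solder side up and the pawl bar seated. The lever ball is at (0.571, 0.262), past its starting angle, the bystanders are unmoved and the gripper is clear.

```bash
python3 -c "
from bench import robot
print(robot.close_job())"
```

```text
the job is handed in; nothing more can be done
None
```

I turned the amplifier board half a turn so its solder side faces up, locked it with the pawl, and tightened the clamp again. I handed the job in at about 31.4 s of the 70 s allowed.

**What I did**
- **Clamp slackened:** I pushed the lever about 0.5 rad counter-clockwise. The push fell from about 10 N to about 5 N.
- **Pawl lifted and board cranked:** I raised the pawl to about 0.49 rad and cranked the board over the top by its handle.
- **Pawl pressed home:** Before pressing, the cradle looked about 0.05 rad past the half turn, so the notch drew it in line. The pawl then met a firm stop at about 31 N.
- **Clamp tightened:** I pushed the lever clockwise to about 18 N on the ball, from about 5 N when slack, then let go and backed away.

**Last checks**
- **Cradle:** the handle reads about 0.13 m high on the far side, so the board is level.
- **Pawl:** the bar's slope in the side picture, compared just after pressing, was the same as at the start with the pawl home.
- **Clamp lever:** its ball is about 0.2 rad further clockwise than at the start. The camera reads its angle as about 71°, while I worked out about 67° from the arm's position while pushing. I took that as error in where the finger met the ball, but a small spring-back is possible and I did not push again to test it.
- **Bystanders and robot:** in the last top and side pictures the other things looked unmoved. The gripper stood clear, with wrist force near zero.

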